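Top up the capsule jar and snap its lid on

TASK

Top up the open glass jar on the turntable: drop the two loose coffee capsules into it one at a time, then set the snap lid lying on the cart on its mouth and press it straight down, on through the click, until it is fully home. Finish holding the lid by its knob and still pressing it down; leave everything else on the cart where it stands.

Things in the scene. Friction and masses are not known exactly. Their poses are not given: they have to be found in the camera images.
- jar_mouth (a point): centre of the open jar's mouth, level with its rim, z up. The loose glass jar (0.32 kg) stands on the turntable: straight, 124 mm tall, 54 mm outside, bore 48 mm, 119 mm deep; a round bead, 59 mm across, runs round the glass 4.5 mm below the rim. One capsule already stands in it. It is the only jar without a lid
- lid_knob (a point): centre, half-way up, of the black knob of the loose snap lid: an upright cylinder 26 mm in diameter, 25 mm tall, on a flat steel lid 71 mm in diameter that lies skirt down on the cart. Below this point: lid top 12.5 mm, underside of the lid plate 16 mm, lower edge of the skirt 30.5 mm. Mass 0.11 kg; any turn about the upright axis fits
- lid_plate (a point): centre of the underside of that lid's plate. Below it a plug tapering from 45 to 40 mm centres the lid in the jar's mouth (13 mm deep); in the skirt (bore 66 mm) six sprung beads meet the jar's bead 8 mm before home: pushing on takes about 8 to 14 N, they click over 4 mm before home, the force drops to nearly nothing, then the plate lands hard on the rim: home, this point is at jar_mouth
- pod1_mid (a point): centre, half-way up, of one loose coffee capsule: aluminium, 29 mm tall, standing on its 37 mm wide, 2 mm thick flange; above the flange the body tapers from 30 mm to 24 mm near the top. 12 g. It stands on the cart
- pod2_mid (a point): the same for the other loose capsule, of the same size and shape
- turntable: the steel turntable; origin under its centre on the cart top. Its plate is 296 mm in diameter, the top of the plate 28 mm above the cart, with a lip 5 mm higher; it turns freely against a little friction and carries three jars, each 85 mm from its centre, 120 degrees apart
- jar_b_mid (a point): a closed, full jar on the turntable, bystander: 54 mm wide, its lid 71 mm wide, 153 mm tall; point on its axis 60 mm above its underside
- jar_c_mid (a point): the other closed jar on the turntable, bystander, same sizes and point
- moka_mid (a point): black moka pot, bystander, 96 mm wide, 183 mm tall, handle reaching 93 mm out; point on its axis 85 mm up
- sugar_mid (a point): white lidded sugar bowl, bystander, 92 mm wide (120 mm over its ears), 88 mm tall; point on its axis 35 mm up
- tamper_mid (a point): aluminium coffee tamper lying flat, bystander, 90 mm long, roughly along its x axis, head 58 mm across; point in its middle, 21 mm up
- cup_mid (a point): white espresso cup, bystander, 62 mm wide, 55 mm tall, with a handle; point on its axis 28 mm up
- pitcher_mid (a point): steel milk pitcher, bystander, 84 mm wide, 100 mm tall, with a handle; point on its axis 50 mm up
- spoon_grip (a point): handle of a 130 mm steel spoon lying along its x axis, bystander

How it is judged:
On the way, in this order (a step that is already met when the one before it is completed fails the run):
1. one capsule has been dropped into the open jar (((horizontal distance between pod1_mid and jar_mouth below 0.024 m and z of pod1_mid in the frame of jar_mouth below -0.012 m) or (horizontal distance between pod2_mid and jar_mouth below 0.024 m and z of pod2_mid in the frame of jar_mouth below -0.012 m))), for 0.2 s.
2. the second capsule is in the jar as well (horizontal distance between each of pod1_mid, pod2_mid and jar_mouth below 0.024 m and z of each of pod1_mid, pod2_mid in the frame of jar_mouth below -0.012 m), for 0.2 s.
3. the lid has clicked over the jar's bead and sits on the rim (horizontal distance between lid_knob and jar_mouth below 0.005 m and z of lid_knob in the frame of jar_mouth below 0.019 m and angle between the z axis of lid_knob and the z axis of jar_mouth, either way round below 0.09 rad), for 0.2 s.
At the end, for the whole second after the job is handed in: both capsules in the jar, jar upright on the turntable; lid fully home (plate within 3 mm of the rim, centred within 5 mm, level within 5 degrees); fingers still on its knob (grasp point within 28 mm of its centre), pressing the lid onto the jar with over 3 N (all of step 3 and contact force between lid and jar above 3 N and contact force between the fingers and lid above 3 N and distance between the grasp point and lid_knob below 0.028 m and angle between jar_mouth's own z axis and vertical below 0.09 rad and height (world z) of jar_mouth between 0.144 and 0.158 m and horizontal distance between jar_mouth and turntable below 0.115 m and horizontal distance between each of pod1_mid, pod2_mid and jar_mouth below 0.024 m and z of each of pod1_mid, pod2_mid in the frame of jar_mouth below -0.008 m); the arm keeps its last pose, push and grip.
It fails at once if the open jar is tipped over or knocked away (angle between jar_mouth's own z axis and vertical above 0.4 rad or distance of jar_mouth from where it was at the start of the episode above 0.06 m).
It fails at once if something else on the cart is shifted by more than 40 mm (distance of any of jar_b_mid, jar_c_mid, moka_mid, sugar_mid, tamper_mid, cup_mid, pitcher_mid, spoon_grip from where it was at the start of the episode above 0.04 m).
It also fails if it takes over 72 s, if anything falls off the work surface, if the arm or the gripper's body presses on something with over 40 N, if the wrist force passes 120 N, or if a joint passes its speed limit or range.

ROBOT

A 7-joint arm with a two-finger parallel gripper is mounted at the origin on the work surface. World frame = base frame: x ahead of the robot, y to its left, z up, the work surface at z = 0. Lengths are in m, angles in rad, forces in N, time in s.
With the tool pointing down it reaches from about 0.4 to 0.85 m from the base axis. Payload 10.4 kg.
Tool frame: the origin (TCP) lies at the very end of the fingers, on their centre line; the grasp point (between the pads) lies 19 mm behind it (manip.pinch_z is the distance from the TCP to the grasp point, in m); z points along the fingers, y is the line along which they close (so a half turn about z gives the same grasp; the last joint's range is limited). The gripper opens to 85 mm and grips with 20 to 120 N. Pads are 22 mm wide; open, the fingers measure 114 mm over their backs; the gripper's body (76 mm by 85 mm) begins 54 mm behind the grasp point. The pads swing forward as they close: fully open they stand 13 mm farther back than shut.
Start: joints at [1.2, 0.332, -0.065, 1.46, 0.022, 1.35, -0.088], TCP at [0.213, -0.588, 0.231] pointing down, gripper open.
Joint ranges: [-2.6, 2.6], [-0.5, 2.12], [-1.47, 1.34], [0.16, 2.42], [-1.27, 4.41], [0.06, 2.06], [-2.6, 2.6]. Speed limits (rad/s): [2.22, 2.22, 2.79, 2.79, 3.14, 3.14, 3.14].

INTERFACE

Orientations are given as a unit quaternion [x, y, z, w].
In Python, from workcell import manip gives the robot as it stands. The module is installed in compiled form; this text tells all that it offers.
- The arm moves only by the shell command python3 -m creep 'ROWS' [OPENING] [FORCE]. ROWS is a JSON object of lists of equal length, an entry for each row: "slide": the shift along the tool's x, y, z in m, a list of three; "twist": the turn about the tool's z in degrees. A call has 1 to 8 rows; each row shifts and turns the commanded pose from where the row before left it, along the tool's axes as they then stand; what a row does not reach is not made up. A row lasts 1/8 s, in which the tool goes at most 62.5 mm and 10.7 degrees, less where a joint would pass 70% of its speed; a pose out of reach is approached as far as the arm can. A call with a gripper value outside its range is refused whole. OPENING is the opening in per cent of the stroke, from 0 (shut) to 100 (fully open), set as the call begins (- or left out, the last holds). The fingers move at their own pace and stop on an object; FORCE is the grip in N (left out, the last holds). Time passes only in rows, so rows that do not move let the fingers close. It gives the time, the measured TCP pose, the force, the opening and the grip force at its end, in the units of the state.
- manip.get_obs(): the state, without advancing time (a new reading comes with each control period).
- manip.camera(name): name is "side" or "top" or "wrist"; returns (picture, depth): 384x512x3 uint8, blue, green, red; 384x512 float32, m along the optical axis (not along the pixel's ray), 0 where there is no reading.
- manip.camera_params(name): a dict with "intrinsics" (3x3 intrinsics, pixels), "R" (3x3) and "t" (3): a world point X has camera coordinates R X + t. Camera axes: x right, y down, z forward; pixel columns grow to the right and rows downward; lengths in m; the calibration is good to about 2 mm. The wrist camera is an equidistant fisheye: a pixel r from the principal point sees the ray r / f radians off the axis. A picture is of the moment at which its call begins: read the wrist's pose just before it. camera_params takes no time and is no camera call; for the wrist camera it gives the pose at the moment of the call.
- manip.hand_in(): hands the job in; it is judged then, once.
The state is a dict: "clock": time; "joint_pos": joint angles; "joint_velocities": joint speeds; "tau": joint torques, N m; "position": TCP position; "ee_rot": TCP orientation; "ft_force": force on the tool from outside, world axes, zero at the start; "torque": the same for the moment, N m; "grip_width": opening from 0.0 (shut) to 1.0 (fully open); "grasp_force": force on a finger pad.
Only numpy, scipy, OpenCV 4.12 (cv2) and the standard library are available. Lean on these libraries where they do the work, as an engineer would, in place of code of your own. Each camera call takes 0.05 s, during which the arm holds its last target. There are 200 camera calls.

## Working session

There is one attempt and no reset: what is moved stays moved. The work goes in short steps, Python scripts to look and compute and a shell command to move; the robot and the scene stay as the last step left them, time stands still between calls to the robot, and variables do not carry over. Pictures are saved under pics/ and viewed, at most 10 in all, crops included, and the job is handed in when it is done.

```bash
mkdir -p pics; cat > h.py <<'E'
import numpy as np, cv2, pickle
from workcell import manip
def snap(n):
    P=manip.camera_params(n); im,d=manip.camera(n)
    return im,d,P
def pts(d,P):
    K=np.array(P["intrinsics"]);v,u=np.mgrid[:d.shape[0],:d.shape[1]]
    X=np.stack([(u-K[0,2])/K[0,0]*d,(v-K[1,2])/K[1,1]*d,d],-1)
    return (X-np.array(P["t"]))@np.array(P["R"])
E
python3 - <<'E'
from h import *
o=manip.get_obs();print({k:np.round(v,3) for k,v in o.items()},manip.pinch_z)
for n in("top","side"):
    im,d,P=snap(n);pickle.dump((im,d,P),open(n+".pkl","wb"));cv2.imwrite(f"pics/{n}0.png",cv2.resize(im,(800,600),interpolation=cv2.INTER_CUBIC))
    print(n,P)
E
```

```text
{'clock': np.float64(0.0), 'joint_pos': array([ 1.2  ,  0.333, -0.065,  1.461,  0.022,  1.35 , -0.089]), 'joint_velocities': array([-0.001,  0.001, -0.   , -0.002,  0.001, -0.   ,  0.   ]), 'tau': array([ 0.0000e+00, -6.2545e+01,  4.9000e-02, -3.9161e+01,  1.6000e-02,
        1.0000e-02, -0.0000e+00]), 'position': array([ 0.213, -0.587,  0.23 ]), 'ee_rot': array([ 0.985,  0.173, -0.   , -0.001]), 'ft_force': array([-0.395,  0.007, -0.171]), 'torque': array([-0.006,  0.013,  0.004]), 'grasp_force': np.float64(0.0), 'grip_width': np.float64(1.002)} 0.0187
top {'intrinsics': array([[359.8894683 ,   0.        , 254.84386273],
       [  0.        , 359.8894683 , 186.29982749],
       [  0.        ,   0.        ,   1.        ]]), 'R': array([[-0.00464675, -0.99993349, -0.01055559],
       [-0.99532598,  0.00564304, -0.09640716],
       [ 0.09646031,  0.01005827, -0.99528601]]), 't': array([-0.00933059,  0.53898151,  1.16737574])}
side {'intrinsics': array([[365.8362454 ,   0.        , 253.65961368],
       [  0.        , 365.8362454 , 193.24245955],
       [  0.        ,   0.        ,   1.        ]]), 'R': array([[-9.29011467e-01, -3.70050899e-01, -1.61703567e-04],
       [-2.64809386e-01,  6.65108127e-01, -6.98217135e-01],
       [ 2.58483429e-01, -6.48608905e-01, -7.15886028e-01]]), 't': array([0.46765833, 0.21982185, 1.25822837])}
```

View pics/top0.png

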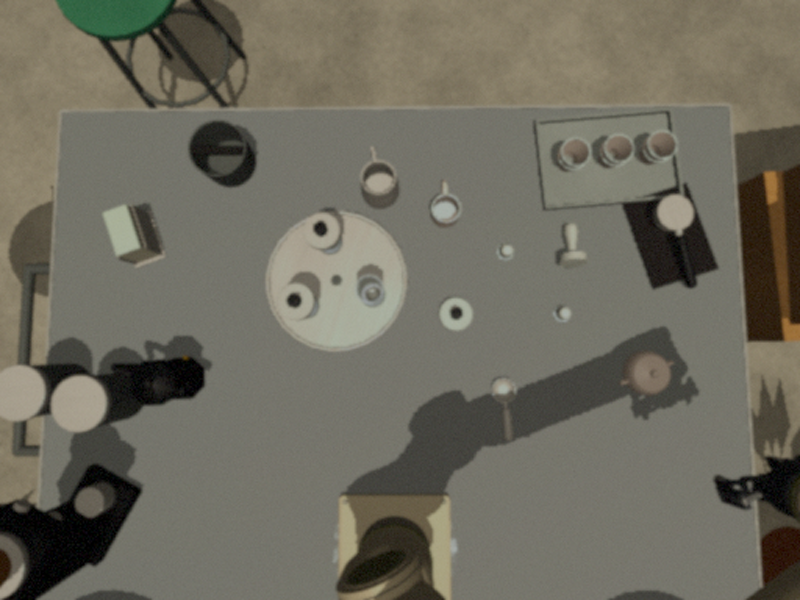

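View pics/side0.png

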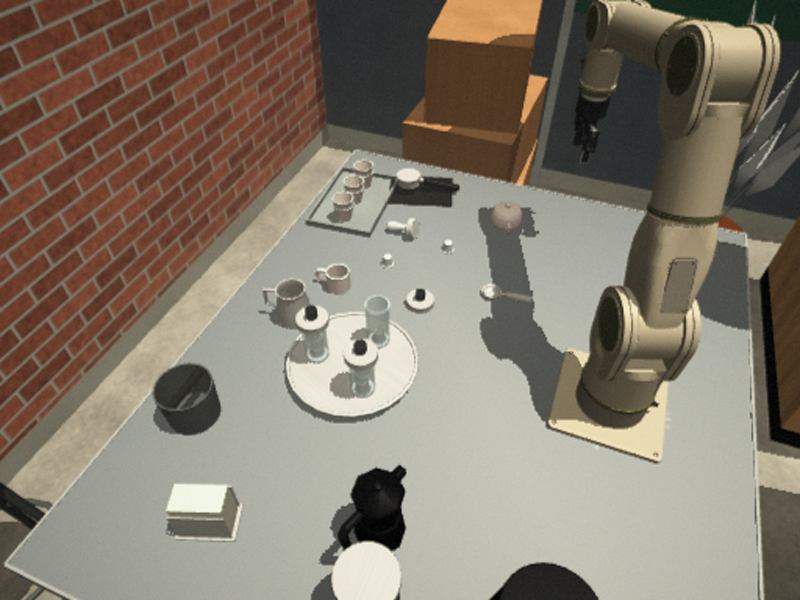

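The top view shows the capsules at (506,252) and (563,313), the lid at (456,314), the open jar at (372,292) and the turntable centre at (336,280). The closed jars are at (323,229) and (297,300). Next I'll measure these from depth.

```bash
python3 - <<'E'
from h import *
for n in("top","side"):
    im,d,P=pickle.load(open(n+".pkl","rb"));X=pts(d,P)
    pickle.dump(X,open(n+"X.pkl","wb"))
    def rep(name,c,r,lo,hi):
        m=(np.hypot(X[...,0]-c[0],X[...,1]-c[1])<r)&(X[...,2]>lo)&(X[...,2]<hi)&(d>0)
        q=X[m]
        if len(q)>4:
            (cx,cy),rad=cv2.minEnclosingCircle(q[:,:2].astype(np.float32))
            print(n,name,len(q),"mean",q.mean(0).round(4),"med",np.median(q,0).round(4),"circ",round(cx,4),round(cy,4),round(rad,4),"zmax",q[:,2].max().round(4))
    if n=="top":
        s=lambda u,v:X[int(v/1.5625),int(u/1.5625)]
        C={k:s(*p) for k,p in dict(pod1=(506,252),pod2=(563,313),knob=(456,314),jar=(372,292),tt=(336,280),jb=(323,229),jc=(297,300),cup=(445,207),spoon=(503,390),tamper=(572,250),pitcher=(378,180)).items()}
        for k in C: print(k,C[k].round(3))
    for k,a in dict(pod1=(.028,.018,.04),pod2=(.028,.018,.04),knob=(.025,.036,.06)).items(): rep(k,C[k],*a)
    rep("lidtop",C["knob"],.05,.012,.024)
    rep("tt",C["tt"],.17,.022,.036)
    rep("jar",C["jar"],.045,.1,.17)
    for k in("jb","jc"):
        rep(k,C[k],.03,.158,.2)
E
```

```text
pod1 [ 0.623 -0.24   0.024]
pod2 [ 0.491 -0.356  0.033]
knob [ 0.492 -0.13   0.039]
jar [0.537 0.042 0.061]
tt [0.563 0.12  0.032]
jb [0.643 0.129 0.179]
jc [0.508 0.173 0.182]
cup [ 0.727 -0.113  0.005]
spoon [ 0.331 -0.231 -0.001]
tamper [ 0.623 -0.38   0.034]
pitcher [0.787 0.034 0.008]
top pod1 48 mean [ 0.6254 -0.242   0.0258] med [ 0.6255 -0.2421  0.0256] circ 0.6265 -0.2422 0.0134 zmax 0.0312
top pod2 51 mean [ 0.4916 -0.3598  0.0262] med [ 0.4915 -0.3595  0.0265] circ 0.4916 -0.3615 0.013 zmax 0.0371
top knob 48 mean [ 0.491  -0.1315  0.0414] med [ 0.4918 -0.1314  0.0415] circ 0.4905 -0.1316 0.0124 zmax 0.0466
top lidtop 295 mean [ 0.4908 -0.1317  0.017 ] med [ 0.4902 -0.1317  0.0169] circ 0.4916 -0.1319 0.0356 zmax 0.0238
top tt 4994 mean [0.5578 0.1147 0.0275] med [0.5661 0.1076 0.0273] circ 0.5636 0.1216 0.1508 zmax 0.0359
top jar 144 mean [0.534  0.0458 0.1422] med [0.5368 0.0481 0.1482] circ 0.5317 0.0442 0.0293 zmax 0.1559
top jb 77 mean [0.6427 0.1335 0.1762] med [0.6432 0.1343 0.1783] circ 0.64 0.13 0.0272 zmax 0.1832
top jc 78 mean [0.5074 0.181  0.1758] med [0.5084 
[... 226 characters left out ...]
3537  0.0244] circ 0.493 -0.3566 0.0145 zmax 0.0284
side knob 27 mean [ 0.4912 -0.1282  0.0412] med [ 0.491  -0.1279  0.041 ] circ 0.4926 -0.1286 0.0135 zmax 0.0447
side lidtop 147 mean [ 0.4899 -0.1228  0.0169] med [ 0.487  -0.1205  0.0168] circ 0.4913 -0.1291 0.0368 zmax 0.0236
side tt 3159 mean [0.5547 0.1449 0.0276] med [0.5639 0.158  0.0274] circ 0.5645 0.1236 0.1511 zmax 0.0358
side jar 288 mean [0.5314 0.0486 0.1304] med [0.5316 0.0532 0.1312] circ 0.5319 0.0465 0.0299 zmax 0.1545
side jb 68 mean [0.6424 0.1409 0.1734] med [0.6419 0.1428 0.1776] circ 0.6385 0.1294 0.0242 zmax 0.1832
side jc 79 mean [0.507  0.1889 0.174 ] med [0.506  0.1912 0.1768] circ 0.5016 0.1845 0.0202 zmax 0.1832
```

```bash
python3 -m creep '{"slide":[[0,0,0],[0,0,0],[0.0465,-0.038,0],[0.0465,-0.038,0],[0.0465,-0.038,0],[0.0465,-0.038,0],[0.0465,-0.038,0],[0.0465,-0.038,0]],"twist":[10,10,0,0,0,0,0,0]}' 70
python3 - <<'E'
from h import *
manip.camera("top")
o=manip.get_obs();print(o["position"].round(4),o["ee_rot"].round(4),o["joint_pos"].round(2))
im,d,P=snap("wrist");pickle.dump((im,d,P),open("w1.pkl","wb"));print(P)
cv2.imwrite("pics/w1.png",cv2.resize(im,(800,600),interpolation=cv2.INTER_CUBIC))
E
```

```text
clock: 1.1
position: [0.4934, -0.3585, 0.2311]
ee_rot: [1.0, -0.001, -0.0, -0.0]
ft_force: [0.8, -0.5, 0.1]
grip_width: 0.697
grasp_force: 0.0
[ 0.5003 -0.3503  0.2309] [ 1.      0.0044  0.0015 -0.0021] [ 0.72  0.31 -0.23  1.49  0.07  1.34 -1.07]
{'intrinsics': array([[297.31863964,   0.        , 257.05746396],
       [  0.        , 297.31863964, 192.04318642],
       [  0.        ,   0.        ,   1.        ]]), 'R': array([[ 0.00836346, -0.99995444, -0.00460218],
       [-0.94889512, -0.00938824,  0.31545191],
       [-0.31548075,  0.00172871, -0.9489304 ]]), 't': array([-0.35386222,  0.430838  ,  0.53929032])}
```

View pics/w1.png

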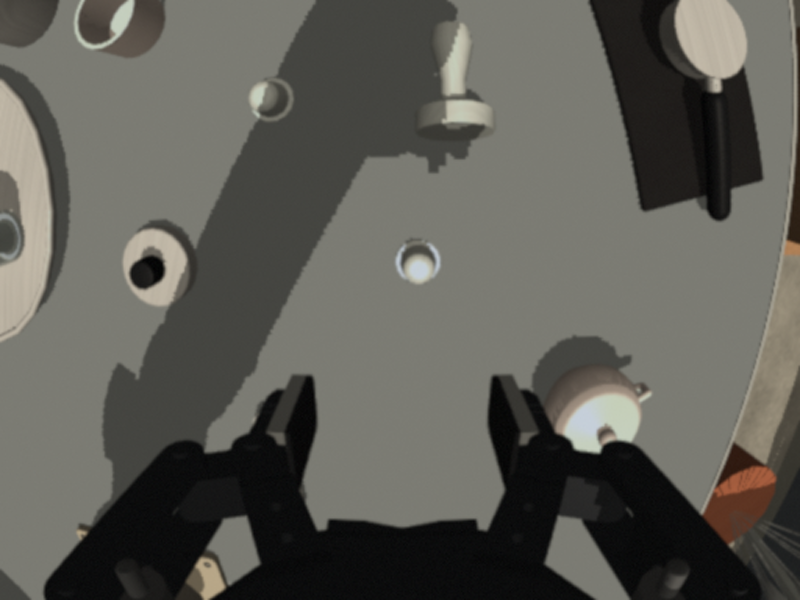

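The wrist view shows pod2 with its flange centred at (418,262) and its top at (418,268). Pod1's flange is at (271,99). The lid disc is at (157,266).

```bash
cat >> h.py <<'E'
def ray(P,u,v,z):
    "fisheye pixel (native) -> world point at height z"
    K=np.array(P["intrinsics"]);R=np.array(P["R"]);t=np.array(P["t"])
    a=np.array([(u-K[0,2])/K[0,0],(v-K[1,2])/K[1,1]]);r=np.linalg.norm(a)
    w=R.T@np.array([*(a/r*np.sin(r)),np.cos(r)]);c=-R.T@t
    return c+w*(z-c[2])/w[2]
def st():
    o=manip.get_obs();print(o["position"].round(4),o["ee_rot"].round(4),o["ft_force"].round(1),o["grip_width"].round(3),o["grasp_force"].round(1),o["clock"]);return o
E
python3 - <<'E'
from h import *
im,d,P=pickle.load(open("w1.pkl","rb"))
for n,u,v,z in (("p2 top",418,268,.029),("p2 fl",418,262,.002),("p1 fl",271,99,.002),("lid",156,266,.018),("knobtop",148,272,.043)):
    print(n,ray(P,u/1.5625,v/1.5625,z).round(4))
st()
E
```

```text
p2 top [ 0.4932 -0.3624  0.029 ]
p2 fl [ 0.4914 -0.3632  0.002 ]
p1 fl [ 0.6272 -0.2438  0.002 ]
lid [ 0.4927 -0.1352  0.018 ]
knobtop [ 0.494  -0.1416  0.043 ]Traceback (most recent call last):
  File "<stdin>", line 5, in <module>
  File "h.py", line 17, in st
    o=manip.get_obs();print(o["position"].round(4),o["ee_rot"].round(4),o["ft_force"].round(1),o["grip_width"].round(3),o["grasp_force"].round(1),o["clock"]);return o
                                                                                               ^^^^^^^^^^^^^^^^^^^^^
AttributeError: 'float' object has no attribute 'round'
```

```bash
python3 -m creep '{"slide":[[0,0,0],[0,0,0.04],[0,0,0.04]],"twist":[0,0,0]}' 70; python3 -m creep '{"slide":[[0,0,0],[0,0,0]],"twist":[0,0]}'; python3 - <<'E'
from h import *
st()
im,d,P=snap("wrist");pickle.dump((im,d,P),open("w2.pkl","wb"))
cv2.imwrite("pics/w2.png",cv2.resize(im[100:340,130:390],(800,600*240*800//(260*600)),interpolation=cv2.INTER_CUBIC)[:600])
E
```

```text
clock: 1.58
position: [0.4909, -0.3618, 0.1505]
ee_rot: [1.0, -0.002, 0.0, 0.001]
ft_force: [0.7, -0.4, -1.2]
grip_width: 0.698
grasp_force: 0.0
clock: 1.82
position: [0.4923, -0.3612, 0.153]
ee_rot: [1.0, -0.001, 0.001, 0.001]
ft_force: [-0.2, 0.5, 1.1]
grip_width: 0.702
grasp_force: 0.0Traceback (most recent call last):
  File "<stdin>", line 2, in <module>
  File "h.py", line 17, in st
    o=manip.get_obs();print(o["position"].round(4),o["ee_rot"].round(4),o["ft_force"].round(1),o["grip_width"].round(3),o["grasp_force"].round(1),o["clock"]);return o
                                                                                               ^^^^^^^^^^^^^^^^^^^^^
AttributeError: 'float' object has no attribute 'round'
```

```bash
sed -i 's/o\["grip_width"\].round(3),o\["grasp_force"\].round(1)/round(float(o["grip_width"]),3),round(float(o["grasp_force"]),1)/' h.py; python3 - <<'E'
from h import *
st()
im,d,P=snap("wrist");pickle.dump((im,d,P),open("w2.pkl","wb"))
cv2.imwrite("pics/w2.png",cv2.resize(im[150:300,160:360],(800,600),interpolation=cv2.INTER_CUBIC))
E
```

```text
[ 0.4923 -0.3612  0.153 ] [ 1.0e+00 -1.4e-03  6.0e-04  7.0e-04] [-0.2  0.5  1.1] 0.702 0.0 1.825
```

View pics/w2.png

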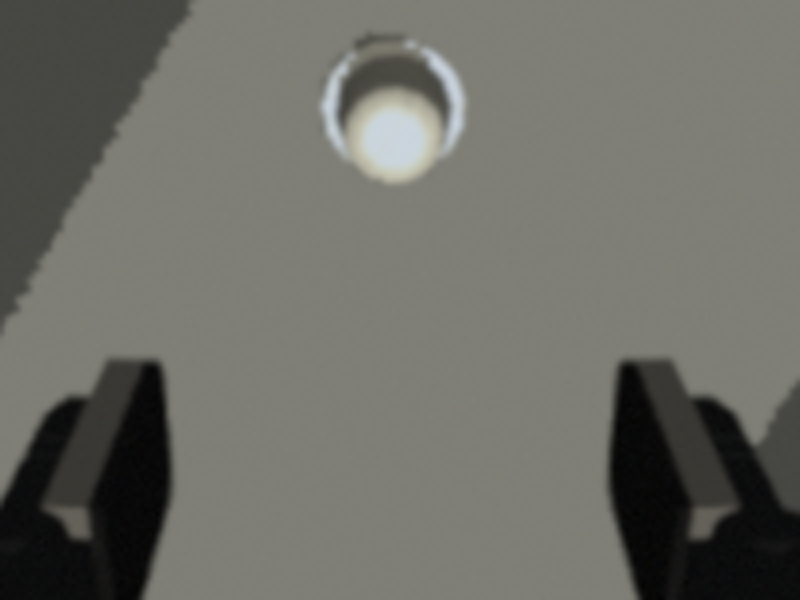

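Pod2's top is at crop (395,136) and its flange at (395,107). The fingers' midline is at column 390, so it is well centred.

```bash
python3 - <<'E'
from h import *
im,d,P=pickle.load(open("w2.pkl","rb"))
for u,v,z in((258.75,184,.029),(258.75,176.75,.002)): print(ray(P,u,v,z).round(4))
E
python3 -m creep '{"slide":[[0,0,0.05],[0,0,0.05],[0,0,0.04],[0,0,0.004],[0,0,0],[0,0,0]],"twist":[0,0,0,0,0,0]}' 70
```

```text
[ 0.4928 -0.3634  0.029 ]
[ 0.4923 -0.3635  0.002 ]
clock: 2.62
position: [0.4938, -0.361, 0.0099]
ee_rot: [1.0, -0.001, 0.002, 0.001]
ft_force: [-0.6, 0.7, 0.2]
grip_width: 0.7
grasp_force: 0.0
```

```bash
python3 -m creep '{"slide":[[0,0,0],[0,0,0],[0,0,0],[0,0,0]],"twist":[0,0,0,0]}' 0 25; python3 -m creep '{"slide":[[0,0,-0.02],[0,0,-0.03],[0,0,0],[0,0,0]],"twist":[0,0,0,0]}'
python3 - <<'E'
from h import *
st()
im,d,P=snap("wrist");pickle.dump((im,d,P),open("w3.pkl","wb"))
cv2.imwrite("pics/w3.png",cv2.resize(im[150:300,160:360],(800,600),interpolation=cv2.INTER_CUBIC))
E
```

```text
clock: 3.12
position: [0.4927, -0.3603, 0.0084]
ee_rot: [1.0, -0.001, 0.0, 0.0]
ft_force: [-2.3, 0.9, 5.8]
grip_width: 0.308
grasp_force: 24.4
clock: 3.62
position: [0.4923, -0.36, 0.0578]
ee_rot: [1.0, -0.001, 0.0, 0.0]
ft_force: [-0.2, -0.1, -0.2]
grip_width: 0.305
grasp_force: 24.6
[ 0.4923 -0.36    0.0578] [ 1.e+00 -6.e-04  2.e-04  2.e-04] [-0.2 -0.1 -0.2] 0.305 24.6 3.625
```

View pics/w3.png

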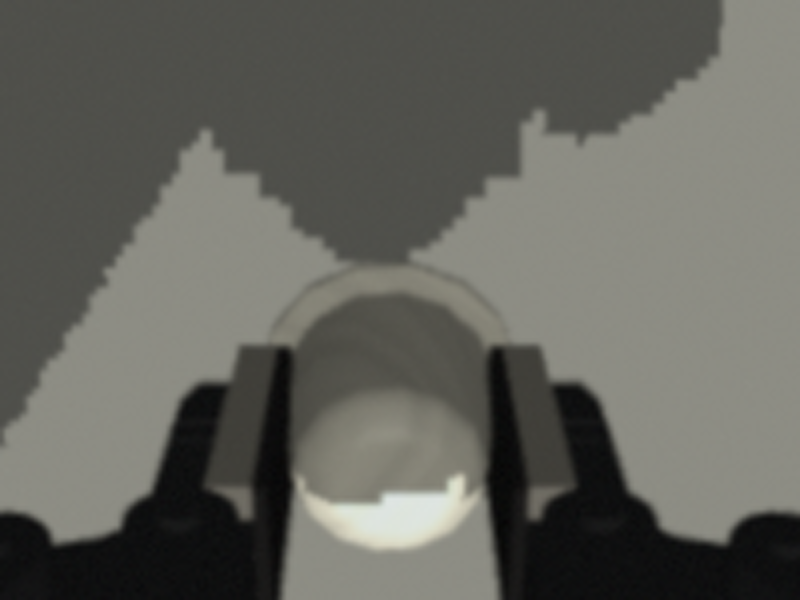

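```bash
python3 -m creep '{"slide":[[0,0,-0.055],[0,0,-0.06],[0,0,-0.06],[-0.005,-0.055,0],[-0.005,-0.055,0],[-0.005,-0.055,0],[-0.005,-0.055,0],[0,-0.055,0]],"twist":[0,0,0,0,0,0,0,0]}';python3 -m creep '{"slide":[[0,-0.055,0],[0,-0.05,0],[0,-0.025,0],[0,0,0],[0,0,0],[0,0,0]],"twist":[0,0,0,0,0,0]}'
python3 - <<'E'
from h import *
st()
im,d,P=snap("wrist");pickle.dump((im,d,P),open("w4.pkl","wb"))
K=P["intrinsics"];
cv2.imwrite("pics/w4.png",cv2.resize(im[70:295,110:410],(800,600),interpolation=cv2.INTER_CUBIC))
E
```

```text
clock: 4.68
position: [0.4718, -0.0832, 0.2318]
ee_rot: [1.0, -0.001, -0.0, 0.0]
ft_force: [1.1, 0.7, -1.5]
grip_width: 0.307
grasp_force: 24.6
clock: 5.42
position: [0.4728, 0.0438, 0.2321]
ee_rot: [1.0, -0.002, -0.0, 0.0]
ft_force: [0.2, -0.1, -0.1]
grip_width: 0.306
grasp_force: 24.6
[0.4728 0.0438 0.2321] [ 1.0e+00 -1.6e-03 -2.0e-04  1.0e-04] [ 0.2 -0.1 -0.1] 0.306 24.6 5.425
```

View pics/w4.png

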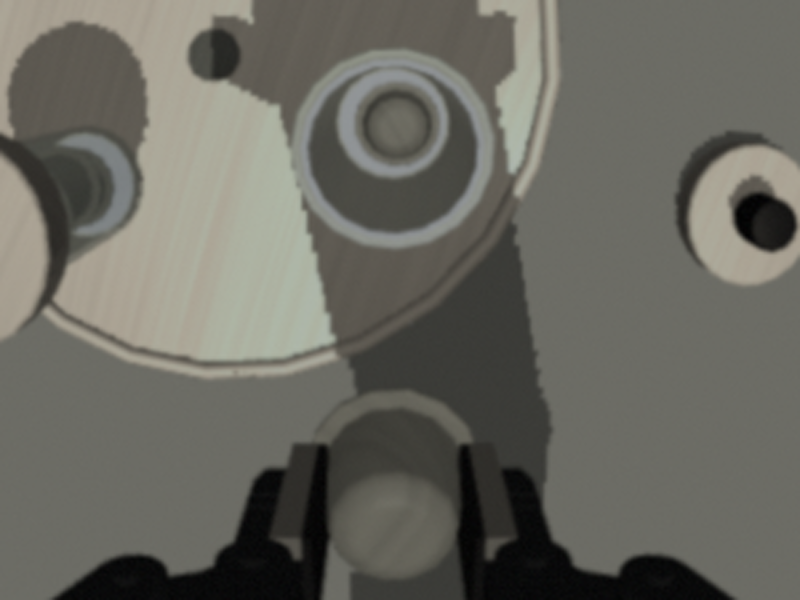

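The jar's ring is centred at crop (393,148) and the fingers' midline is at 392. The held capsule is upright and centred.

```bash
python3 - <<'E'
from h import *
im,d,P=pickle.load(open("w4.pkl","rb"))
g=lambda u,v,z:ray(P,110+u*.375,70+v*.375,z).round(4)
for z in(.1475,.152): print(z,g(393,148.5,z),[g(*q,z) for q in((292,148),(493,148),(393,49),(393,248))])
E
```

```text
0.1475 [0.5318 0.0429 0.1475] [array([0.5323, 0.072 , 0.1475]), array([0.5321, 0.0142, 0.1475]), array([0.5605, 0.0428, 0.1475]), array([0.5024, 0.043 , 0.1475])]
0.152 [0.5323 0.0429 0.152 ] [array([0.5328, 0.0714, 0.152 ]), array([0.5326, 0.0147, 0.152 ]), array([0.5604, 0.0428, 0.152 ]), array([0.5035, 0.043 , 0.152 ])]
```

```bash
python3 -m creep '{"slide":[[0.03,0,0],[0.0295,0,0],[0,0,0.03],[0,0,0.03],[0,0,0.01],[0,0,0.005],[0,0,0],[0,0,0]],"twist":[0,0,0,0,0,0,0,0]}'
```

```text
clock: 6.48
position: [0.5329, 0.045, 0.1583]
ee_rot: [1.0, -0.001, 0.001, 0.0]
ft_force: [0.6, 0.6, 0.5]
grip_width: 0.309
grasp_force: 24.6
```

```bash
python3 -m creep '{"slide":[[0,0,0],[0,0,0],[0,0,0],[0,0,-0.03],[0,0,-0.045],[-0.06,0,0],[0,0,0],[0,0,0]],"twist":[0,0,0,0,0,0,0,0]}' 70
python3 - <<'E'
from h import *
st()
im,d,P=snap("wrist");pickle.dump((im,d,P),open("w5.pkl","wb"))
cv2.imwrite("pics/w5.png",cv2.resize(im[70:295,110:410],(800,600),interpolation=cv2.INTER_CUBIC))
E
```

```text
clock: 7.48
position: [0.4726, 0.0449, 0.2327]
ee_rot: [1.0, -0.001, 0.001, 0.0]
ft_force: [-0.5, 0.4, 0.8]
grip_width: 0.701
grasp_force: 0.0
[0.4726 0.0449 0.2327] [ 1.e+00 -8.e-04  6.e-04  3.e-04] [-0.5  0.4  0.8] 0.701 0.0 7.475
```

View pics/w5.png

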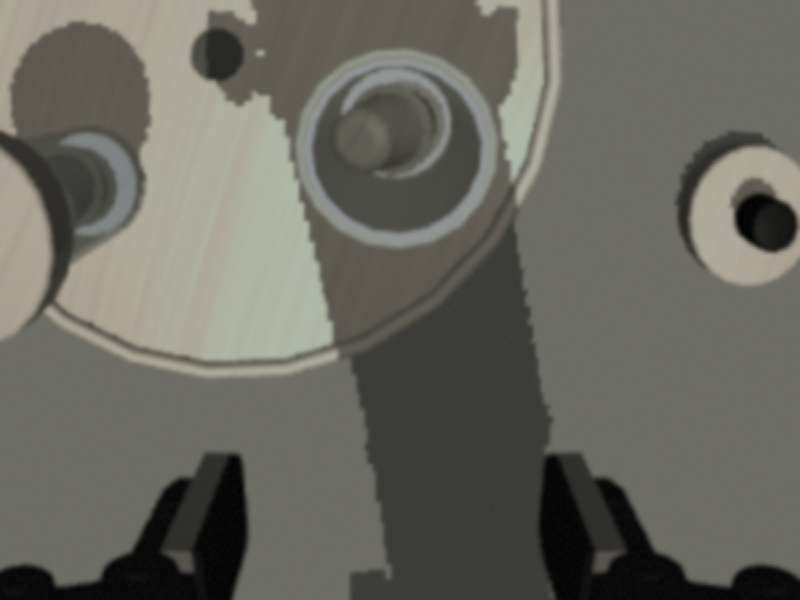

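The first capsule is in the jar, leaning but inside. Next is pod1.

```bash
python3 -m creep '{"slide":[[0.0256,0.0476,0],[0.0256,0.0476,0],[0.0256,0.0476,0],[0.0256,0.0476,0],[0.0256,0.0476,0],[0.0256,0.0476,0],[0,0,0],[0,0,0]],"twist":[0,0,0,0,0,0,0,0]}' 70;  python3 -m creep '{"slide":[[0,0,0.05],[0,0,0.05],[0,0,0.04],[0,0,0.01],[0,0,0],[0,0,0]],"twist":[0,0,0,0,0,0]}'
python3 - <<'E'
from h import *
st()
im,d,P=snap("wrist");pickle.dump((im,d,P),open("w6.pkl","wb"))
cv2.imwrite("pics/w6.png",cv2.resize(im[70:295,110:410],(800,600),interpolation=cv2.INTER_CUBIC))
E
```

```text
clock: 8.52
position: [0.6261, -0.2403, 0.2312]
ee_rot: [1.0, -0.001, -0.0, -0.001]
ft_force: [0.1, 0.9, 0.2]
grip_width: 0.7
grasp_force: 0.0
clock: 9.28
position: [0.6269, -0.2408, 0.0847]
ee_rot: [1.0, -0.0, 0.002, 0.001]
ft_force: [-0.5, 0.2, 0.3]
grip_width: 0.703
grasp_force: 0.0
[ 0.6269 -0.2408  0.0847] [ 1.0e+00 -5.0e-04  1.6e-03  5.0e-04] [-0.5  0.2  0.3] 0.703 0.0 9.275
```

View pics/w6.png

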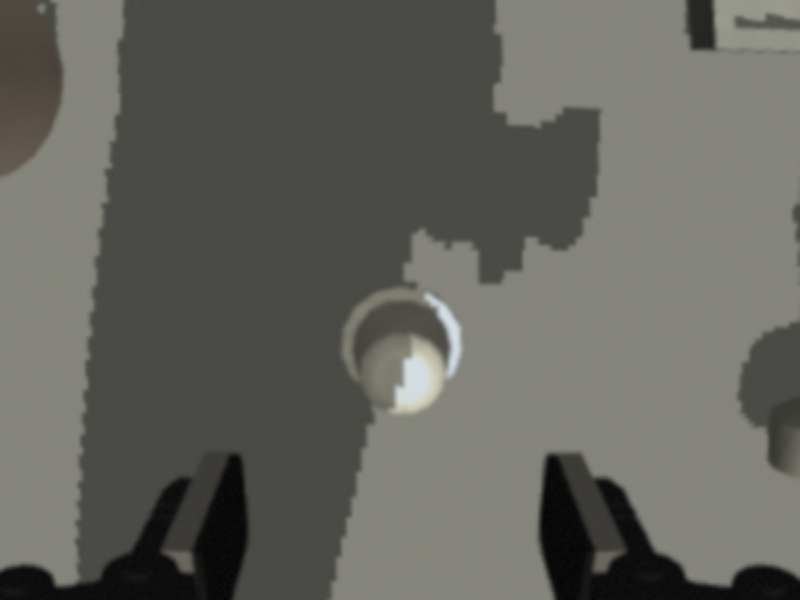

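Pod1 is at column 402 against the finger midline at 393, about 2.5 mm to the right. I'll shift over and grasp it.

```bash
python3 - <<'E'
from h import *
im,d,P=pickle.load(open("w6.pkl","rb"))
print(ray(P,110+402*.375,70+373*.375,.029).round(4))
E
python3 -m creep '{"slide":[[0,0.002,0.03],[0,0,0.03],[0,0,0.012],[0,0,0.003],[0,0,0],[0,0,0]],"twist":[0,0,0,0,0,0]}' 70;  python3 -m creep '{"slide":[[0,0,0],[0,0,0],[0,0,0],[0,0,0]],"twist":[0,0,0,0]}' 0 25;python3 -m creep '{"slide":[[0,0,-0.025],[0,0,-0.06],[0,0,-0.06],[0,0,-0.04],[0,0,-0.04]],"twist":[0,0,0,0,0]}'
```

```text
[ 0.6288 -0.244   0.029 ]
clock: 10.07
position: [0.6263, -0.2429, 0.0086]
ee_rot: [1.0, -0.001, 0.001, 0.0]
ft_force: [-0.4, 0.3, 1.3]
grip_width: 0.701
grasp_force: 0.0
clock: 10.58
position: [0.6258, -0.2428, 0.0079]
ee_rot: [1.0, -0.001, 0.0, 0.0]
ft_force: [-1.2, 0.4, 5.1]
grip_width: 0.311
grasp_force: 24.7
clock: 11.2
position: [0.6254, -0.2427, 0.2338]
ee_rot: [1.0, -0.001, 0.0, 0.0]
ft_force: [-0.2, 0.3, -0.5]
grip_width: 0.307
grasp_force: 24.6
```

```bash
python3 -m creep '{"slide":[[-0.0187,-0.0573,0],[-0.0187,-0.0573,0],[-0.0187,-0.0573,0],[-0.0187,-0.0573,0],[-0.0187,-0.0573,0],[0,0,0],[0,0,0],[0,0,0]],"twist":[0,0,0,0,0,0,0,0]}';  python3 -m creep '{"slide":[[0,0,0.03],[0,0,0.03],[0,0,0.01],[0,0,0.005],[0,0,0],[0,0,0]],"twist":[0,0,0,0,0,0]}'
```

```text
clock: 12.2
position: [0.5328, 0.0424, 0.232]
ee_rot: [1.0, -0.002, -0.0, 0.0]
ft_force: [0.2, -1.0, 0.6]
grip_width: 0.306
grasp_force: 24.7
clock: 12.95
position: [0.533, 0.0439, 0.1582]
ee_rot: [1.0, -0.001, 0.001, 0.0]
ft_force: [0.2, -0.3, -0.1]
grip_width: 0.312
grasp_force: 24.7
```

```bash
python3 -m creep '{"slide":[[0,0,0],[0,0,0],[0,0,0],[0,0,-0.03],[0,0,-0.045],[-0.06,0,0],[0,0,0],[0,0,0]],"twist":[0,0,0,0,0,0,0,0]}' 70
python3 - <<'E'
from h import *
st()
im,d,P=snap("wrist");pickle.dump((im,d,P),open("w7.pkl","wb"))
cv2.imwrite("pics/w7.png",cv2.resize(im[70:295,110:410],(800,600),interpolation=cv2.INTER_CUBIC))
E
```

```text
clock: 13.95
position: [0.4727, 0.0438, 0.2327]
ee_rot: [1.0, -0.001, 0.001, 0.0]
ft_force: [-0.3, 0.6, -0.1]
grip_width: 0.698
grasp_force: 0.0
[0.4727 0.0438 0.2327] [ 1.e+00 -8.e-04  6.e-04  3.e-04] [-0.3  0.6 -0.1] 0.698 0.0 13.95
```

View pics/w7.png

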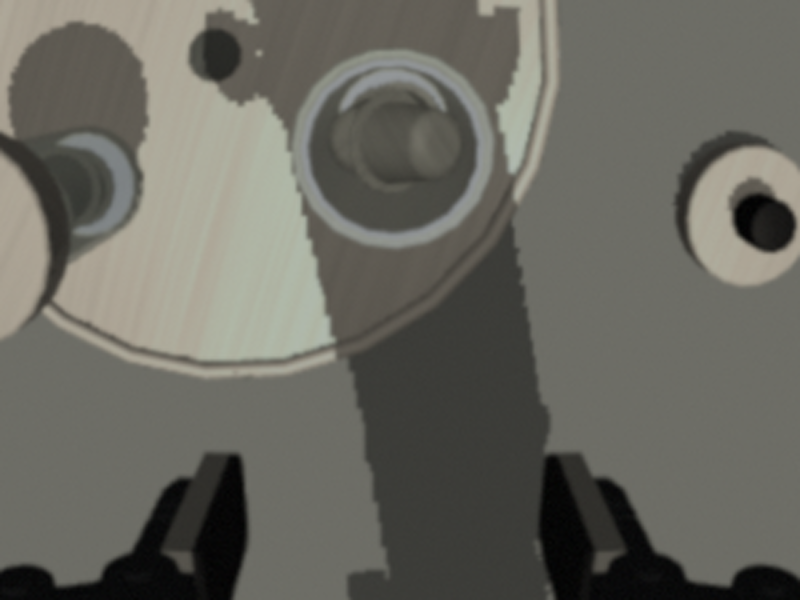

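Both capsules are in the jar, below the rim. The jar ring at (393,148) is still where it was. Next I'll fetch the lid.

```bash
python3 -m creep '{"slide":[[0.005,0.0575,0],[0.007,0.058,0],[0.007,0.058,0],[0,0,0],[0,0,0.05],[0,0,0.05],[0,0,0.03],[0,0,0]],"twist":[0,0,0,0,0,0,0,0]}' 70;  python3 -m creep '{"slide":[[0,0,0],[0,0,0]],"twist":[0,0]}'
python3 - <<'E'
from h import *
o=st()
im,d,P=snap("wrist");pickle.dump((im,d,P),open("w8.pkl","wb"))
cv2.imwrite("pics/w8.png",cv2.resize(im[120:300,140:380],(800,600),interpolation=cv2.INTER_CUBIC))
E
```

```text
clock: 15.0
position: [0.4903, -0.1285, 0.1002]
ee_rot: [1.0, -0.0, -0.002, -0.001]
ft_force: [-0.3, 1.0, 0.9]
grip_width: 0.701
grasp_force: 0.0
clock: 15.25
position: [0.4924, -0.1296, 0.1039]
ee_rot: [1.0, -0.001, 0.001, 0.0]
ft_force: [0.2, -0.4, 0.0]
grip_width: 0.7
grasp_force: 0.0
[ 0.4924 -0.1296  0.1039] [ 1.0e+00 -6.0e-04  1.3e-03  3.0e-04] [ 0.2 -0.4  0. ] 0.7 0.0 15.25
```

View pics/w8.png

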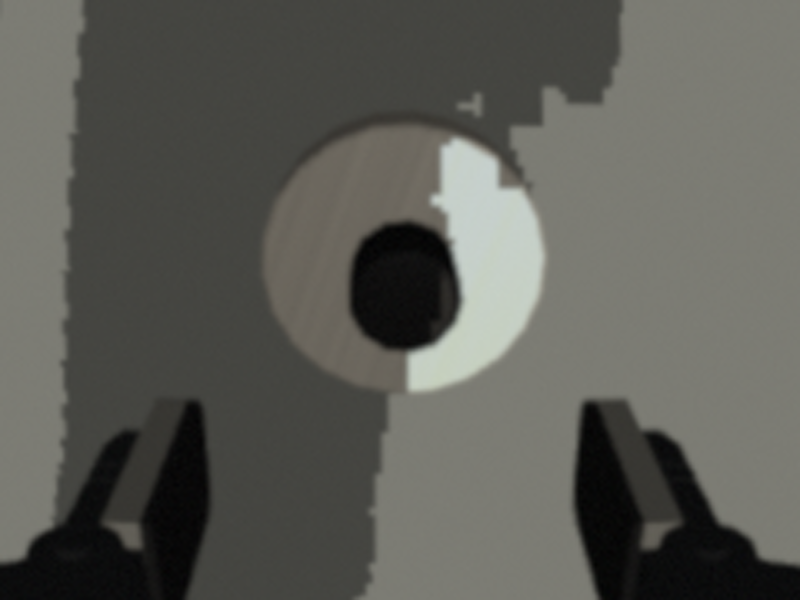

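The lid disc is centred at crop (404,257) and the finger midline is at 392, so the lid lies about 3 mm to the right.

```bash
python3 - <<'E'
from h import *
im,d,P=pickle.load(open("w8.pkl","rb"))
g=lambda u,v:ray(P,140+u*.3,120+v*.3,.018).round(4)
print(g(404,257),g(262,257),g(546,257),g(404,121),g(404,393))
print("mid at lid depth",g(392,257))
E
python3 -m creep '{"slide":[[0,0.0025,0.03],[0,0,0.03],[0,0,0.01],[0,0,0.009],[0,0,0],[0,0,0]],"twist":[0,0,0,0,0,0]}' 70
```

```text
[ 0.4934 -0.1335  0.018 ] [ 0.4935 -0.0985  0.018 ] [ 0.4933 -0.1686  0.018 ] [ 0.5274 -0.1334  0.018 ] [ 0.456  -0.1336  0.018 ]
mid at lid depth [ 0.4934 -0.1306  0.018 ]
clock: 16.05
position: [0.4918, -0.1322, 0.0241]
ee_rot: [1.0, -0.001, 0.001, 0.0]
ft_force: [-0.2, 0.3, 0.0]
grip_width: 0.7
grasp_force: 0.0
```

```bash
python3 -m creep '{"slide":[[0,0,0],[0,0,0],[0,0,0],[0,0,0],[0,0,0]],"twist":[0,0,0,0,0]}' 0 90;python3 -m creep '{"slide":[[0,0,-0.02],[0,0,-0.06],[0,0,-0.06],[0,0,-0.06],[0,0,0],[0,0,0],[0,0,0]],"twist":[0,0,0,0,0,0,0]}'
```

```text
clock: 16.68
position: [0.4915, -0.1321, 0.0241]
ee_rot: [1.0, -0.001, 0.0, 0.0]
ft_force: [-3.0, 0.4, 6.5]
grip_width: 0.272
grasp_force: 87.9
clock: 17.55
position: [0.4904, -0.1319, 0.2217]
ee_rot: [1.0, -0.001, -0.001, -0.0]
ft_force: [-0.2, -0.8, -1.4]
grip_width: 0.267
grasp_force: 88.4
```

```bash
python3 -m creep '{"slide":[[0.01,-0.044,0],[0.01,-0.044,0],[0.01,-0.044,0],[0.0097,-0.044,0],[0,0,0],[0,0,0],[0,0,0]],"twist":[0,0,0,0,0,0,0]}'
python3 - <<'E'
from h import *
o=st();c=o["position"]
im,d,P=snap("side");X=pts(d,P)
m=(np.hypot(X[...,0]-c[0],X[...,1]-c[1])<.05)&(d>0)
q=X[m&(X[...,2]>.205)&(X[...,2]<.219)];print(len(q),cv2.minEnclosingCircle(q[:,:2].astype(np.float32)),np.median(q,0).round(4))
q=X[m&(X[...,2]>.1)&(X[...,2]<.158)];print(len(q),cv2.minEnclosingCircle(q[:,:2].astype(np.float32)),q[:,2].max())
im,d,P=snap("wrist");pickle.dump((im,d,P),open("w9.pkl","wb"))
E
```

```text
clock: 18.42
position: [0.5309, 0.0424, 0.2228]
ee_rot: [1.0, -0.002, -0.0, 0.0]
ft_force: [0.3, 0.4, -0.8]
grip_width: 0.269
grasp_force: 88.6
[0.5309 0.0424 0.2228] [ 1.0e+00 -1.7e-03 -5.0e-04  3.0e-04] [ 0.3  0.4 -0.8] 0.269 88.6 18.425
200 ((0.5294951796531677, 0.04661664739251137), 0.03737188130617142) [0.5217 0.0581 0.215 ]
269 ((0.5310571789741516, 0.045718640089035034), 0.02957623265683651) 0.15434433505057246
```

```bash
python3 -m creep '{"slide":[[0.0008,0,0.02],[0,0,0.02],[0,0,0.003],[0,0,0.002],[0,0,0.002],[0,0,0.002],[0,0,0],[0,0,0]],"twist":[0,0,0,0,0,0,0,0]}'
```

```text
clock: 19.52
position: [0.532, 0.044, 0.1744]
ee_rot: [1.0, -0.001, 0.0, 0.0]
ft_force: [0.1, -0.2, -1.5]
grip_width: 0.27
grasp_force: 88.6
```

```bash
python3 -m creep '{"slide":[[0,0,0.001],[0,0,0.001],[0,0,0.001],[0,0,0.001],[0,0,0],[0,0,0]],"twist":[0,0,0,0,0,0]}'
```

```text
clock: 20.27
position: [0.532, 0.0439, 0.1703]
ee_rot: [1.0, -0.001, 0.0, 0.0]
ft_force: [0.0, -0.2, -1.5]
grip_width: 0.273
grasp_force: 88.6
```

```bash
python3 -m creep '{"slide":[[0,0,0.001],[0,0,0.001],[0,0,0.001],[0,0,0.001],[0,0,0]],"twist":[0,0,0,0,0]}';  python3 -m creep '{"slide":[[0,0,0.001],[0,0,0.001],[0,0,0],[0,0,0]],"twist":[0,0,0,0]}'
```

```text
clock: 20.9
position: [0.5327, 0.044, 0.1674]
ee_rot: [1.0, -0.001, 0.001, 0.0]
ft_force: [-0.2, -0.2, 7.5]
grip_width: 0.268
grasp_force: 89.2
clock: 21.4
position: [0.5319, 0.0439, 0.164]
ee_rot: [1.0, -0.001, -0.0, 0.0]
ft_force: [-0.2, 0.3, -1.0]
grip_width: 0.269
grasp_force: 88.6
```

It clicked, and the force dropped to nearly zero. I'll press on to the hard landing.

```bash
python3 -m creep '{"slide":[[0,0,0.001],[0,0,0.001],[0,0,0.0005],[0,0,0],[0,0,0]],"twist":[0,0,0,0,0]}';  python3 -m creep '{"slide":[[0,0,0.001],[0,0,0],[0,0,0]],"twist":[0,0,0]}'
```

```text
clock: 22.02
position: [0.5319, 0.0439, 0.1618]
ee_rot: [1.0, -0.001, 0.0, 0.0]
ft_force: [0.3, 0.1, -0.8]
grip_width: 0.269
grasp_force: 88.6
clock: 22.4
position: [0.5323, 0.0439, 0.1616]
ee_rot: [1.0, -0.001, 0.001, 0.0]
ft_force: [-1.6, -0.5, 5.8]
grip_width: 0.268
grasp_force: 89.0
```

Home at 0.1616, as predicted. I'll press a little more.

```bash
python3 -m creep '{"slide":[[0,0,0.001],[0,0,0],[0,0,0],[0,0,0],[0,0,0]],"twist":[0,0,0,0,0]}'
```

```text
clock: 23.02
position: [0.5329, 0.0439, 0.1616]
ee_rot: [1.0, -0.001, 0.001, 0.0]
ft_force: [-2.0, -0.3, 12.3]
grip_width: 0.269
grasp_force: 89.9
```

```bash
python3 -m creep '{"slide":[[0,0,0.0005],[0,0,0],[0,0,0],[0,0,0]],"twist":[0,0,0,0]}'; python3 - <<'E'
from h import *
o=st();c=o["position"]
im,d,P=snap("side");X=pts(d,P)
m=(np.hypot(X[...,0]-c[0],X[...,1]-c[1])<.05)&(d>0)
for a,b in((.149,.161),(.06,.135)):
    q=X[m&(X[...,2]>a)&(X[...,2]<b)];print(len(q),cv2.minEnclosingCircle(q[:,:2].astype(np.float32)),np.median(q,0).round(4))
st();print(manip.hand_in())
E
```

```text
clock: 23.52
position: [0.5333, 0.0439, 0.1616]
ee_rot: [1.0, -0.001, 0.002, 0.0]
ft_force: [-3.5, -1.0, 15.0]
grip_width: 0.265
grasp_force: 90.1
[0.5333 0.0439 0.1616] [ 1.0e+00 -6.0e-04  1.8e-03  3.0e-04] [-3.5 -1.  15. ] 0.265 90.1 23.525
173 ((0.5325160622596741, 0.047887858003377914), 0.03608609735965729) [0.5235 0.0593 0.1546]
185 ((0.5304363369941711, 0.05882696434855461), 0.027869433164596558) [0.5231 0.0678 0.0944]
[0.5333 0.0439 0.1616] [ 1.0e+00 -7.0e-04  1.8e-03  3.0e-04] [-3.3 -0.7 16. ] 0.27 90.1 23.575
the job is handed in; nothing more can be done
None
```

I handed the job in at 23.6 s: both capsules are in the jar, the lid clicked over the bead and stopped at its expected home height, and the gripper still holds the knob, pressing down with about 15 N; the hand-in returned no verdict.

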